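# Shut and lock the filter unit's cover

## Robot

A 6-joint arm with a two-finger parallel gripper is mounted at the origin on a cart in front of the work surface, level with it; the furniture and walls round the work are solid. World frame = base frame: x ahead of the robot, y to its left, z up, the work surface at z = 0. Lengths are in mm, angles in rad, forces in N, time in s.
With the tool pointing down it reaches from about 275 to 1000 mm from the base axis. Payload 8.4 kg.
Tool frame: the origin (TCP) lies midway between the tips of the shut fingers; the grasp point (between the pads) lies 19 mm behind it (r.grip_point_offset is the distance from the TCP to the grasp point, in mm); z points along the fingers, y is the line along which they close (so a half turn about z gives the same grasp; the last joint's range is limited). The gripper opens to 85 mm and grips with 20 to 120 N. Pads are 22 mm wide; open, the fingers measure 114 mm over their backs; the gripper's body (76 mm by 85 mm) begins 54 mm behind the grasp point. The pads swing forward as they close: fully open they stand 13 mm farther back than shut.
Start: joints at [1.183, 0.353, 1.633, -0, 1.155, -0.002], TCP at [235.187, 579.064, 231.281] pointing down, gripper open.
Joint ranges: [-2.63, 2.63], [-0.92, 2.1], [0.06, 2.66], [-1.3, 4.44], [0, 2.69], [-3.02, 3.02]. Speed limits (rad/s): [2.22, 2.22, 2.79, 3.14, 3.14, 3.14].

## Interface

Orientations are given as [roll, pitch, yaw] about the fixed x, y, z axes, in that order (R = Rz(yaw) Ry(pitch) Rx(roll)).
In Python, from rig import r gives the robot as it stands. The module is installed in compiled form; this text tells all that it offers.
- The arm moves only by the shell command python3 -m creep 'ROWS' [FORCE]. ROWS is text: rows parted by semicolons, each of 7 numbers parted by spaces: the turn, a rotation vector about the tool's x, y, z in degrees, then the shift along the tool's x, y, z in m, then the closure in counts, from 0 (fully open) to 255 (shut). A call has 1 to 8 rows; each row is the pose to reach, as a shift and turn from the pose commanded when the call began, along the tool's axes at that moment; what a row does not reach only later rows make up. A row lasts 1/8 s, in which the tool goes at most 62.5 mm and 10.7 degrees, less where a joint would pass 70% of its speed; a pose out of reach is approached as far as the arm can. A call with a gripper value outside its range is refused whole. The fingers move at their own pace and stop on an object; FORCE is the grip in N (left out, the last holds). Time passes only in rows, so rows that repeat a pose let the fingers close. It gives the time, the measured TCP pose, the force, the opening and the grip force at its end, in the units of the state.
- r.sense(): the state, without advancing time (a new reading comes with each control period).
- r.grab_frame(name): name is "scene" or "top" or "wrist"; returns a dict with "img" (420x560x3 uint8, red, green, blue), "range_z" (420x560 float32, mm along the optical axis (not along the pixel's ray), 0 where there is no reading), "K" (3x3 intrinsics, pixels), "world_from_camera" (4x4, takes a point from camera to world coordinates). Camera axes: x right, y up, looking along -z (the intrinsics and any distortion apply to the point x, -y, -z); pixel columns grow to the right and rows downward; lengths in mm; the calibration is good to about 2 mm. A picture is of the moment at which its call begins.
- r.sign_off(): hands the job in; it is judged then, once.
The state is a dict: "clock": time; "qpos": joint angles; "qvel": joint speeds; "joint_efforts": joint torques, N m; "eef_pos": TCP position; "tcp_rot": TCP orientation; "contact_force": force on the tool from outside, world axes, zero at the start; "wrist_torque": the same for the moment, N m; "opening": opening from 0.0 (shut) to 1.0 (fully open); "grasp_force": force on a finger pad.
Only numpy, scipy, OpenCV 4.12 (cv2) and the standard library are available. Lean on these libraries where they do the work, as an engineer would, in place of code of your own. Each camera call takes 0.05 s, during which the arm holds its last target. There are 200 camera calls.

## Task

The filter has just been changed and the cover of the grey filter unit still stands ajar. With the fingertips press the blue cover gently down, without slamming it or raising it further, until it is fully shut, then set a fingertip in the finger slot of each of the two black quarter-turn locks and turn it clockwise (seen from above) to its stop, so that both locks hold the cover shut. Leave all the other things on the table where they lie.

Things in the scene. Friction and masses are not known exactly. Their poses are not given: they have to be found in the camera images.
- filter_unit: Bench filter unit: grey steel housing 220 x 300 x 104 mm (its x, y, z), fixed to the table, hose spigot on its -y side. Origin: centre of its underside; its -x side with louvres is the front and faces the robot, +y is left. Its blue cover is hinged at the rear: hinge line along y at x = +0.113, z = 0.104 in this frame. Shut, the cover's flat top is 108 mm above the table.
- cover (a joint): Angle of the blue cover, rad: 0 = fully shut (stop), positive = front edge raised; starts ajar at 0.3 to 0.55. A stiff hinge holds it at any angle; pressed down near the front edge it shuts with 1 to 5 N. Cover 228 x 310 x 4 mm, locks stand 18 mm proud of it. A lock's cam goes under a lip of the housing only while the cover is fully shut, and then holds it down.
- cover_front (a point): Point on the cover's top face, middle of its width, 215 mm from the hinge line, about 13 mm behind the front edge. The flat strip here between the two lock bezels is 56 mm wide: a place to press. Axes are the cover's: x to the hinge, y left, z out of the top face.
- lock_left (a joint): Turn of the left (+y) lock, rad: 0 = open, 1.571 = locked, at its stop; grows clockwise seen from above; starts at 0 to 0.3. Stays where it is left; friction 0.12 N m. A flat black disc of 84 mm diameter turns in a fixed aluminium bezel of 98 mm diameter, both level, 18 mm above the cover's top face. The only hold is one finger slot in the disc.
- lock_left_axis (a point): Centre of the left lock's disc, on its turning axis, level with its top (126 mm above the table when the cover is shut).
- lock_left_slot (a point): Mouth centre of the left lock's finger slot, 14 mm from the disc's axis, level with its top. The slot is a pocket 46 mm long (along the line from the axis through here), 32 mm wide, corner radius 11 mm, 14 mm deep, flat yellow floor. Axes turn with the disc: y from the axis along the slot, z up. Open, y is the unit's +y (left, red dot); locked, the unit's +x (rear, green dot).
- lock_right (a joint): Turn of the right (-y) lock, the same in every way as the left one: 0 = open, 1.571 = locked, clockwise from above. Fingertips narrower than the 32 mm slot have play in it, so the disc lags behind them (about 0.35 rad for tips 22 mm wide): carry on until the disc itself is at its stop.
- lock_right_axis (a point): Centre of the right lock's disc, on its turning axis, level with its top.
- lock_right_slot (a point): Centre of the mouth of the right lock's finger slot; same form and axes as for the left lock.
- screwdriver: Red-handled screwdriver 24 x 161 x 24 mm lying left of the unit; loose, to be left alone. Origin: under its middle.
- hex_key: Black hex key 30 x 79 x 8 mm in front of the unit; loose, to be left alone. Origin: under its middle.
- scissors_1: Red-handled scissors 87 x 199 x 9 mm on the left; loose, to be left alone. Origin: under their middle.
- pen_1: White marker pen with a black cap, 17 x 135 x 16 mm, on the left; loose, to be left alone. Origin: under its middle.
- caliper: Digital caliper 69 x 229 x 10 mm at the rear left; loose, to be left alone. Origin: under its middle.
- tape_1: Roll of tape 98 x 96 x 25 mm at the rear; loose, to be left alone. Origin: under its middle.

How it is judged (in metres and radians):
On the way:
1. the cover is pressed fully shut while both locks are still open (value of joint cover below 0.015 rad and value of joint each of lock_left, lock_right below 0.6 rad), for 0.1 s.
At the end, for the whole second after the job is handed in: The cover is shut (within 0.02 rad, about 4 mm at its front edge) and both locks are turned to within 0.12 rad (7 degrees) of their locked stop and at rest (value of joint cover below 0.02 rad and value of joint each of lock_left, lock_right above 1.45 rad and velocity of joint each of lock_left, lock_right below 0.05 rad/s); the robot touches nothing.
It fails at once if the cover is raised well above where it stood (value of joint cover above 0.7 rad).
It fails at once if the cover is slammed (velocity of joint cover below -3 rad/s).
It fails at once if another thing on the table is lifted, carried or pushed more than 20 mm (distance of any of screwdriver, hex_key, scissors_1, pen_1, caliper, tape_1 from where it was at the start of the episode above 0.02 m).
It also fails if it takes over 64 s, if anything falls off the work surface, if the arm or the gripper's body presses on something with over 40 N, if the wrist force passes 120 N, or if a joint passes its speed limit or range.

## Working session

There is one attempt and no reset: what is moved stays moved. The work goes in short steps, Python scripts to look and compute and a shell command to move; the robot and the scene stay as the last step left them, time stands still between calls to the robot, and variables do not carry over. Pictures are saved under pics/ and viewed, at most 10 in all, crops included, and the job is handed in when it is done.

```bash
mkdir -p pics; python3 - <<'E'
from rig import r
import cv2,numpy as np
s=r.sense();print({k:np.round(v,3) for k,v in s.items()})
for n in("top","scene"):
    f=r.grab_frame(n);cv2.imwrite(f"pics/{n}1.png",f["img"][:,:,::-1]);np.savez(f"{n}1.npz",**f)
E
```

```text
{'clock': np.float64(0.0), 'qpos': array([ 1.183,  0.354,  1.634, -0.   ,  1.155, -0.002]), 'qvel': array([-0.   ,  0.001, -0.001, -0.   ,  0.   , -0.001]), 'joint_efforts': array([-1.0000e-03, -6.0526e+01, -3.4206e+01,  0.0000e+00,  9.0000e-03,
        0.0000e+00]), 'eef_pos': array([235.015, 578.616, 230.531]), 'tcp_rot': array([-3.14 ,  0.   ,  2.756]), 'contact_force': array([-0.66 ,  0.782, -0.478]), 'wrist_torque': array([-0.01 ,  0.026, -0.033]), 'grasp_force': np.float64(0.0), 'opening': np.float64(0.999)}
```

View pics/top1.png

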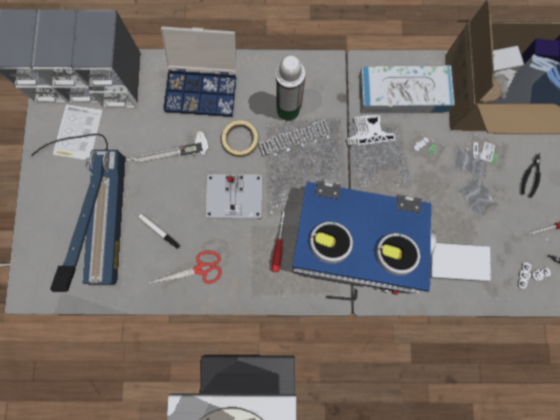

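View pics/scene1.png

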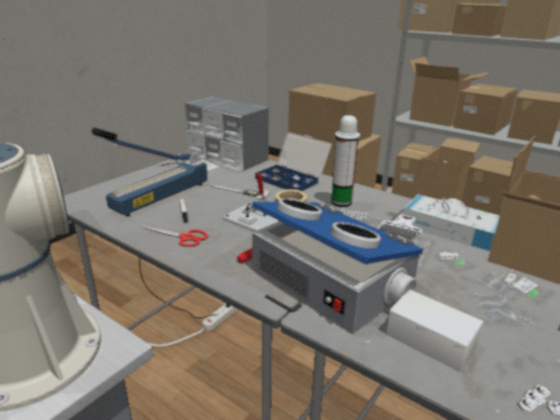

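The top view shows the unit at about (363,240). The lock discs are at (331,242) and (399,254), the yellow slots at (324,240) and (392,252), and the cover's front edge runs from (295,268) to (429,288).

```bash
cat > h.py <<'E'
import numpy as np,cv2
def cloud(f):
    K=f["K"];z=f["range_z"].astype(float);v,u=np.mgrid[:z.shape[0],:z.shape[1]]
    P=np.stack([(u-K[0,2])/K[0,0]*z,-(v-K[1,2])/K[1,1]*z,-z],-1)
    M=f["world_from_camera"];return P@M[:3,:3].T+M[:3,3]
E
python3 - <<'E'
from h import *
f=np.load("top1.npz");W=cloud(f);print(f["K"],f["world_from_camera"].round(2))
im=f["img"].astype(int)
blue=(im[...,2]>im[...,0]+40)&(im[...,2]>60)
m=np.zeros_like(blue);m[180:300,285:440]=1
m&=blue&(W[...,2]>100);P=W[m]
hsv=cv2.cvtColor(f["img"],cv2.COLOR_RGB2HSV)
for k in range(3):
    c=P.mean(0);n=np.linalg.svd(P-c,full_matrices=False)[2][2];n*=np.sign(n[2]);d=(P-c)@n;P=P[abs(d)<max(3,2*d.std())]
print("plane",c.round(1),n.round(4),"tilt",np.arccos(n[2]),"dir",np.arctan2(n[1],n[0]),len(P))
# cover corners
q=np.argwhere(m)
r=cv2.minAreaRect(P[:,:2].astype(np.float32));print(cv2.boxPoints(r).round(0),r)
yel=(hsv[...,0]>20)&(hsv[...,0]<38)&(hsv[...,1]>150)&(hsv[...,2]>120)
for a,b in((300,360),(365,430)):
    s=np.zeros_like(yel);s[220:275,a:b]=yel[220:275,a:b];p=W[s];print("yel",np.argwhere(s).mean(0),p.mean(0).round(1),s.sum(),((p-c)@n).mean())
for u,v in((331,242),(399,254),(338,244),(407,256),(270,300),(352,296),(335,299),(276,255)):print(u,v,W[v,u].round(0))
big=cv2.resize(f["img"][170:310,270:450],None,fx=4.4,fy=4.2,interpolation=cv2.INTER_CUBIC);cv2.imwrite("pics/c1.png",big[:,:,::-1])
E
```

```text
[[472.81442608   0.         278.62557521]
 [  0.         472.81442608 205.86717695]
 [  0.           0.           1.        ]] [[ 0.00000e+00  9.80000e-01 -1.90000e-01  3.92590e+02]
 [-1.00000e+00  0.00000e+00  0.00000e+00 -1.15090e+02]
 [ 0.00000e+00  1.90000e-01  9.80000e-01  1.24282e+03]
 [ 0.00000e+00  0.00000e+00  0.00000e+00  1.00000e+00]]
plane [ 538.5 -316.8  144.4] [ 0.3013 -0.0526  0.9521] tilt 0.3107986783417252 dir -0.1727330587440116 7310
[[ 406. -451.]
 [ 618. -488.]
 [ 671. -183.]
 [ 460. -146.]] ((538.8125, -317.32550048828125), (309.87957763671875, 214.9564208984375), 80.07975769042969)
yel [nan nan] [nan nan nan] 0 nan
yel [nan nan] [nan nan nan] 0 nan
331 242 [ 516. -237.  157.]
399 254 [ 489. -391.  161.]
338 244 [ 509. -250.  178.]
407 256 [ 483. -405.  178.]
270 300 [383. -95.   0.]
352 296 [ 394. -308.  -10.]
335 299 [ 386. -262.   -2.]
276 255 [ 497. -110.   25.]<stdin>:16: RuntimeWarning: Mean of empty slice.
  ret = um.true_divide(
  ret = ret.dtype.type(ret / rcount)
```

View pics/c1.png

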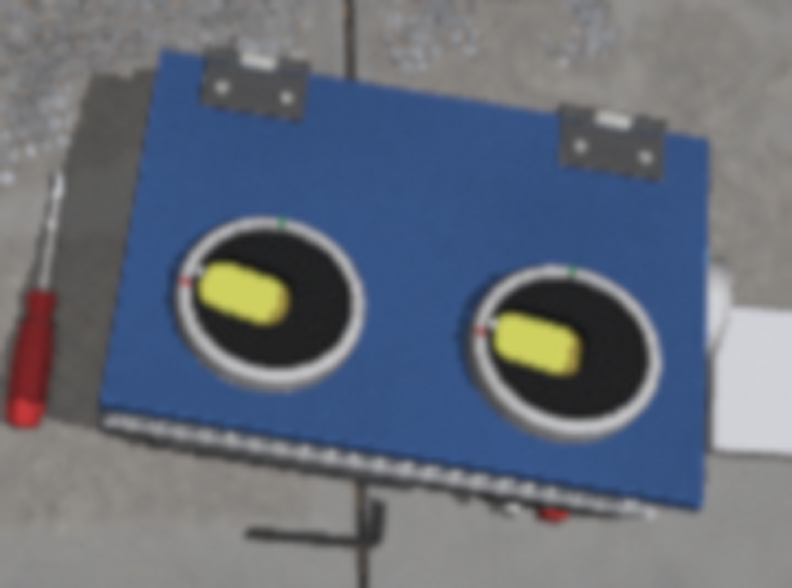

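Unit yaw is about -0.173 rad and the cover stands at about 0.31 rad. Box centre and plane height agree with the sizes given. Bezel centres in the crop are (271,302) and (566,350). Next I work out the lock axes and the moves.

```bash
cat >> h.py <<'E'
from scipy.spatial.transform import Rotation as Ro
def to(target,yaw):
    "turn (deg, tool axes) and shift (m, tool axes) from the present pose to TCP target, tool down at yaw"
    from rig import r
    s=r.sense();R=Ro.from_euler("xyz",s["tcp_rot"]);T=Ro.from_euler("xyz",[np.pi,0,yaw])
    print("t",round(s["clock"],2),"pos",s["eef_pos"].round(1),"->",np.round(target,1),"| turn",(R.inv()*T).as_rotvec(degrees=True).round(1),"shift",(R.inv().apply(np.array(target)-s["eef_pos"])/1000).round(4))
E
python3 - <<'E'
from h import *
f=np.load("top1.npz");K=f["K"];M=f["world_from_camera"]
th=.311;yaw=-.173;ux=np.array([np.cos(yaw),np.sin(yaw),0]);uy=np.array([-ux[1],ux[0],0]);uz=np.array([0,0,1.])
n=np.cos(th)*uz+np.sin(th)*ux;c=np.array([538.5,-316.8,144.4])
a=np.cos(th)*ux-np.sin(th)*uz # toward hinge
def hit(u,v,h):
    d=M[:3,:3]@np.array([(u-K[0,2])/K[0,0],-(v-K[1,2])/K[1,1],-1]);o=M[:3,3]
    return o+d*(((c+n*h-o)@n)/(d@n))
px=lambda x,y:(270+x/4.4-.4,170+y/4.2-.4)
pc=np.array([538.8,-317.3,144.4])
# corners from crop
C={k:hit(*px(*p),0) for k,p in dict(rl=(163,50),rr=(709,137),fl=(103,408),fr=(702,508)).items()}
for k,v in C.items():print(k,v.round(1))
print("width",np.linalg.norm(C['fl']-C['fr']),np.linalg.norm(C['rl']-C['rr']),"len",np.linalg.norm(C['fl']-C['rl']))
mid=sum(C.values())/4
H=mid+a*114-n*4;print("hinge",H.round(1),"(z 104)")
cover=lambda s,y:H+n*4-a*s+uy*y
print("front now",cover(215,0).round(1),"shut",(H-ux*215+uz*4).round(1))
for k,p,q in(("L",(271,302),((200,286),(285,300))),("R",(566,350),((495,335),(578,352)))):
    A=hit(*px(*p),18);s=(H-A)@a;y=(A-H)@uy
    print(k,"axis",A.round(1),"dist",s.round(1),"y",y.round(1),"shut",(H-ux*s+uy*y+uz*22).round(1))
from rig import r
F=H-ux*205
to([F[0],F[1],260],2.968)
E
```

```text
rl [ 670.4 -184.4  110. ]
rr [ 620.  -487.6  109.1]
fl [ 457.4 -148.4  179.4]
fr [ 406.4 -450.   178.9]
width 305.93784279139624 307.3900853944062 len 226.9729573709616
hinge [ 644.2 -336.1  105.6] (z 104)
front now [ 443.8 -301.   175.3] shut [ 432.5 -299.1  109.6]
L axis [ 514.8 -235.1  175.3] dist 159.2 y 77.2 shut [ 500.7 -232.6  127.6]
R axis [ 489.7 -386.1  174.9] dist 157.9 y -75.9 shut [ 475.6 -383.6  127.6]
t 0.1 pos [235.  578.7 230.6] -> [ 442.3 -300.8  260. ] | turn [ -0.1  -0.  -12.2] shift [-0.523  -0.7369 -0.0284]
```

Lock spacing comes out at 154 mm, as expected (56 + 98), and heights are about 1.6 mm too high. I move over the front strip and shut the fingers.

```bash
A="0 0 -12 -0.523 -0.737 -0.028 255"
python3 -m creep '0 0 -12 -0.523 -0.737 -0.028 255;0 0 -12 -0.523 -0.737 -0.028 255;0 0 -12 -0.523 -0.737 -0.028 255;0 0 -12 -0.523 -0.737 -0.028 255;0 0 -12 -0.523 -0.737 -0.028 255;0 0 -12 -0.523 -0.737 -0.028 255;0 0 -12 -0.523 -0.737 -0.028 255;0 0 -12 -0.523 -0.737 -0.028 255' 40
python3 -c "
from h import *
to([442.3,-300.8,260],2.968)"
```

```text
clock: 1.1
eef_pos: [349.8, 90.8, 246.9]
tcp_rot: [3.141, 0.001, 2.966]
contact_force: [1.4, 0.0, 0.1]
opening: -0.001
grasp_force: 0.0
t 1.1 pos [349.8  90.8 246.9] -> [ 442.3 -300.8  260. ] | turn [ 0.   0.  -0.1] shift [-0.1596 -0.3694 -0.013 ]
```

```bash

python3 -m creep '0 0 0 -0.16 -0.369 -0.013 255;0 0 0 -0.16 -0.369 -0.013 255;0 0 0 -0.16 -0.369 -0.013 255;0 0 0 -0.16 -0.369 -0.013 255;0 0 0 -0.16 -0.369 -0.013 255;0 0 0 -0.16 -0.369 -0.013 255;0 0 0 -0.16 -0.369 -0.013 255;0 0 0 -0.16 -0.369 0.06 255'
python3 -c "
from h import *
to([443,-301,180],2.968)
to([432.5,-299,108],2.968)
from rig import r
f=r.grab_frame('scene');cv2.imwrite('pics/s2.png',f['img'][:,:,::-1])"
```

```text
clock: 2.1
eef_pos: [445.9, -303.0, 200.0]
tcp_rot: [-3.137, 0.009, 2.963]
contact_force: [0.9, -0.4, -1.6]
opening: 0.0
grasp_force: 0.0
t 2.1 pos [ 445.9 -303.   200. ] -> [ 443 -301  180] | turn [-0.2  0.5 -0.3] shift [0.0034 0.0016 0.02  ]
t 2.1 pos [ 445.9 -303.   200. ] -> [ 432.5 -299.   108. ] | turn [-0.2  0.5 -0.3] shift [0.0147 0.002  0.0919]
```

View pics/s2.png

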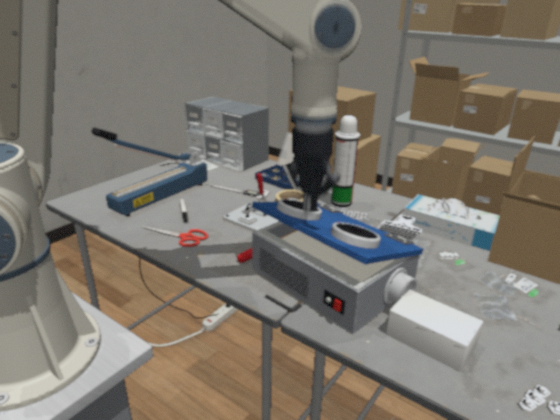

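The shut fingertips are over the strip between the bezels at (312,215). I press down.

```bash

python3 -m creep '0 0.3 0 0.003 0.002 0.010 255;0 0.3 0 0.003 0.002 0.019 255;0 0.3 0 0.004 0.002 0.026 255;0 0.3 0 0.006 0.002 0.033 255;0 0.3 0 0.007 0.002 0.040 255;0 0.3 0 0.009 0.002 0.047 255;0 0.3 0 0.010 0.002 0.054 255;0 0.3 0 0.011 0.002 0.061 255'
python3 -c "
from h import *
to([432.5,-299,108],2.968)"
```

```text
clock: 3.15
eef_pos: [431.9, -294.8, 135.7]
tcp_rot: [3.142, -0.006, 2.965]
contact_force: [-0.2, -0.9, 0.7]
opening: 0.001
grasp_force: 0.4
t 3.15 pos [ 431.9 -294.8  135.7] -> [ 432.5 -299.   108. ] | turn [ 0.  -0.3 -0.2] shift [-0.0015 -0.004   0.0277]
```

```bash

python3 -m creep '0 0 0 -0.001 -0.004 0.007 255;0 0 0 -0.001 -0.004 0.014 255;0 0 0 -0.001 -0.004 0.019 255;0 0 0 -0.001 -0.004 0.023 255;0 0 0 -0.001 -0.004 0.026 255;0 0 0 -0.001 -0.004 0.028 255;0 0 0 -0.001 -0.004 0.030 255;0 0 0 -0.001 -0.004 0.030 255'
python3 -c "
from h import *
to([432.5,-299,108],2.968)
from rig import r
f=r.grab_frame('scene');cv2.imwrite('pics/s3.png',f['img'][140:340,200:460,::-1].repeat(3,0).repeat(3,1))
f=r.grab_frame('top');np.savez('top2.npz',**f);W=cloud(f)
for u,v in ((315,200),(365,215),(420,230),(310,262),(415,280),(330,210)):print(u,v,W[v,u].round(0),f['img'][v,u])"
```

```text
clock: 4.15
eef_pos: [432.2, -298.9, 107.9]
tcp_rot: [-3.142, -0.005, 2.965]
contact_force: [-6.5, 4.0, 21.1]
opening: -0.002
grasp_force: 10.5
t 4.15 pos [ 432.2 -298.9  107.9] -> [ 432.5 -299.   108. ] | turn [-0.  -0.3 -0.2] shift [-0.0003 -0.     -0.0001]
315 200 [ 624. -205.  109.] [ 57  87 139]
365 215 [ 587. -326.  110.] [ 58  90 143]
420 230 [ 551. -457.  111.] [ 59  91 146]
310 262 [ 473. -191.  110.] [42 60 93]
415 280 [ 418. -330.  493.] [205 207 208]
330 210 [ 599. -241.  112.] [ 57  88 141]
```

View pics/s3.png

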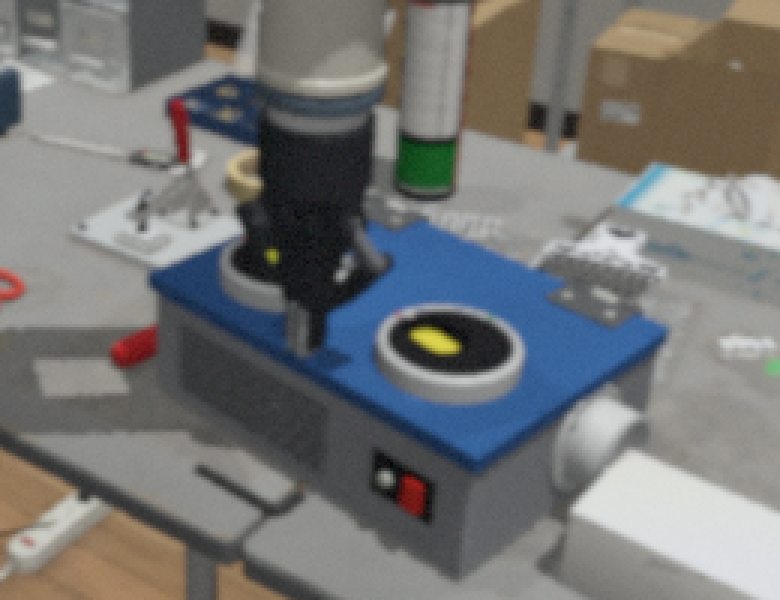

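The cover is shut flat: 108 mm at the front, with 21 N on the fingertips. I lift off and look with the wrist camera.

```bash

python3 -m creep '0 0 0 0 0 -0.02 255;0 0 0 -0.02 0 -0.08 255;0 0 0 -0.05 0 -0.14 255;0 0 0 -0.05 0 -0.18 255;0 0 0 -0.05 0 -0.18 255'
python3 -c "
from h import *
from rig import r
print(r.sense()['eef_pos'])
f=r.grab_frame('wrist');cv2.imwrite('pics/w4.png',f['img'][:,:,::-1]);np.savez('w4.npz',**f)"
```

```text
clock: 4.88
eef_pos: [484.5, -308.9, 290.0]
tcp_rot: [-3.139, 0.001, 2.966]
contact_force: [-0.3, -0.2, 0.1]
opening: -0.001
grasp_force: 0.0
[ 484.48649222 -308.91430114  289.9866904 ]
```

View pics/w4.png

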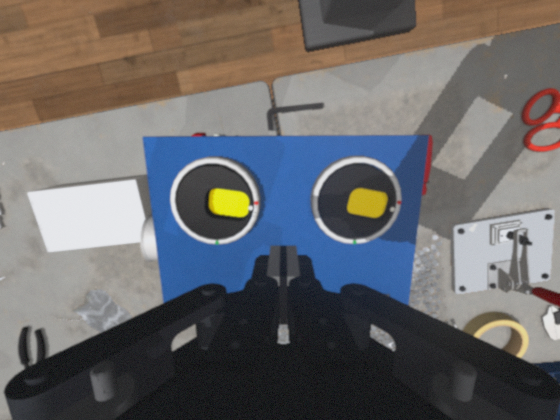

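The wrist view shows the right lock centred at about (215,200) with its slot at (230,203). The left lock is at (357,200) with its slot at (368,203), and the cover is flat. I compute poses for both.

```bash

python3 - <<'E'
from h import *
f=np.load("w4.npz");K=f["K"];M=f["world_from_camera"];W=cloud(f)
hsv=cv2.cvtColor(f["img"],cv2.COLOR_RGB2HSV)
def hit(u,v,z):
    d=M[:3,:3]@np.array([(u-K[0,2])/K[0,0],-(v-K[1,2])/K[1,1],-1]);o=M[:3,3];return (o+d*((z-o[2])/d[2]))[:2]
im=f["img"]
for k,x0,x1 in(("L",310,406),("R",166,263)):
    box=np.zeros((420,560),bool);box[150:250,x0:x1]=1
    y=box&(hsv[...,0]>18)&(hsv[...,0]<40)&(hsv[...,1]>120)&(hsv[...,2]>80)
    w=box&(im.min(2)>120)&(hsv[...,1]<60)
    pts=np.array([hit(u,v,126) for v,u in np.argwhere(w)])
    hull=cv2.convexHull(pts.astype(np.float32));(c,R)=cv2.minEnclosingCircle(hull)
    e=cv2.fitEllipse(hull)
    yp=np.array([hit(u,v,112) for v,u in np.argwhere(y)],np.float32);rect=cv2.minAreaRect(yp)
    s=np.array(rect[0]);ax=np.array(e[0])
    print(k,"bezel",c,R,e,"z",np.median(W[w][:,2]),"slot",rect,"floor z",np.median(W[y][:,2]),"r",np.linalg.norm(s-ax),"dir",np.arctan2(*(s-ax)[::-1]))
    for p in cv2.boxPoints(rect):print(p.round(1))
g=cv2.resize(im[150:250,160:410],None,fx=3.2,fy=3.2,interpolation=cv2.INTER_CUBIC);cv2.imwrite("pics/c5.png",g[:,:,::-1])
E
```

```text
L bezel (503.64947509765625, -233.08740234375) 48.423580169677734 ((503.4491271972656, -232.8033905029297), (95.0394058227539, 96.52845764160156), 90.59632873535156) z 125.89304048668811 slot ((510.9832763671875, -217.4346923828125), (44.209068298339844, 32.19144058227539), 68.63848876953125) floor z 112.53386636004396 r 17.116082659940854 dir 1.114997724363557
[ 487.9 -232.2]
[ 517.9 -243.9]
[ 534.  -202.7]
[ 504. -191.]
R bezel (477.6640319824219, -382.8683166503906) 48.2022705078125 ((477.7007141113281, -382.9350891113281), (95.36214447021484, 95.99589538574219), 72.46726989746094) z 125.7772932482882 slot ((483.75921630859375, -371.3146057128906), (46.377376556396484, 31.929523468017578), 72.66926574707031) floor z 112.42081190225741 r 13.105002223869858 dir 1.0902039235416003
[ 461.6 -388.7]
[ 492.1 -398.2]
[ 505.9 -353.9]
[ 475.4 -344.4]
```

View pics/c5.png

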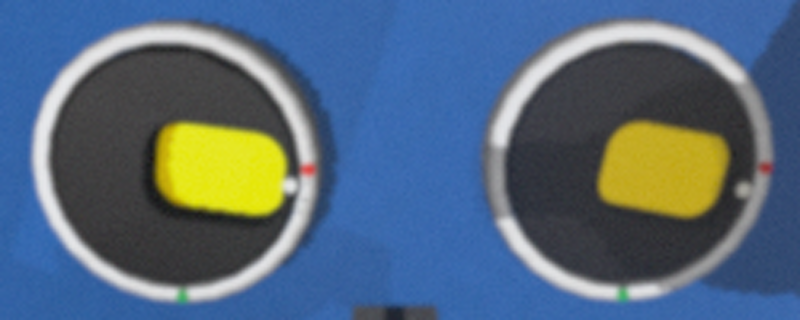

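The geometry is consistent: floor 112 mm, bezel 126 mm, slot 46 x 32 mm. The left slot points at 68.6° and the right at 72.7°. I go to the left slot first.

```bash
python3 -c "
from h import *
to([508.5,-219,150],2.768)"
```

```text
t 4.92 pos [ 483.1 -308.2  287.5] -> [ 508.5 -219.   150. ] | turn [-0.1 -0.1 11.3] shift [-0.0096  0.0924  0.1373]
```

```bash
python3 -m creep '0 0 6 -0.005 0.05 0.04 255;0 0 11.3 -0.01 0.092 0.08 255;0 0 11.3 -0.01 0.092 0.12 255;0 0 11.3 -0.01 0.092 0.137 255;0 0 11.3 -0.01 0.092 0.137 255;0 0 11.3 -0.01 0.092 0.137 255'
python3 -c "
from h import *
to([508.5,-219,115.5],2.768)"
```

```text
clock: 5.68
eef_pos: [508.2, -219.7, 150.0]
tcp_rot: [-3.14, -0.004, 2.767]
contact_force: [-0.2, -0.1, 0.0]
opening: -0.002
grasp_force: 0.0
t 5.67 pos [ 508.2 -219.7  150. ] -> [ 508.5 -219.   115.5] | turn [-0.1 -0.2 -0. ] shift [-0.0001  0.0008  0.0345]
```

```bash
python3 -m creep '0 0 0 0 0.001 0.012 255;0 0 0 0 0.001 0.020 255;0 0 0 0 0.001 0.027 255;0 0 0 0 0.001 0.032 255;0 0 0 0 0.001 0.0345 255;0 0 0 0 0.001 0.0345 255'
```

```text
clock: 6.42
eef_pos: [507.8, -217.9, 114.3]
tcp_rot: [-3.141, -0.005, 2.768]
contact_force: [0.7, -0.2, 0.5]
opening: -0.001
grasp_force: 0.0
```

The tip is 11 mm deep in the slot with no contact force. I turn.

```bash
python3 -m creep '0 0 10 -0.0026 -0.0002 0 255;0 0 20 -0.0051 -0.0009 0 255;0 0 30 -0.0075 -0.002 0 255;0 0 40 -0.0096 -0.0035 0 255;0 0 50 -0.0115 -0.0054 0 255;0 0 60 -0.013 -0.0075 0 255;0 0 70 -0.0141 -0.0099 0 255;0 0 70 -0.0141 -0.0099 0 255'
python3 -c "
from rig import r
s=r.sense();print(s['wrist_torque'],s['qpos'])"
```

```text
clock: 7.42
eef_pos: [516.9, -231.2, 114.3]
tcp_rot: [-3.135, -0.003, 1.543]
contact_force: [-1.3, 5.6, 0.1]
opening: 0.0
grasp_force: 2.7
[ 0.92562891  0.14319881 -0.01030792] [-4.23244801e-01  4.05133156e-01  1.85373427e+00  9.12306718e-05
  8.89703076e-01 -3.95925085e-01]
```

```bash
python3 -m creep '0 0 8 -0.0021 -0.0002 0 255;0 0 16 -0.0041 -0.0006 0 255;0 0 22 -0.0056 -0.0011 0 255;0 0 26 -0.0066 -0.0015 0 255;0 0 30 -0.0075 -0.002 0 255;0 0 30 -0.0075 -0.002 0 255'
python3 -c "
from rig import r
s=r.sense();print(s['wrist_torque'],s['contact_force'])"
```

```text
clock: 8.18
eef_pos: [515.1, -238.2, 114.3]
tcp_rot: [-3.135, -0.0, 1.021]
contact_force: [1.8, 7.9, -0.8]
opening: 0.003
grasp_force: 4.1
[ 1.31463588 -0.31797173  0.03726309] [ 1.77487163  7.91154355 -0.76596816]
```

```bash
python3 -m creep '0 0 4 -0.001 0 0 255;0 0 7 -0.0018 -0.0001 0 255;0 0 7 -0.0018 -0.0001 0 255'; python3 -m creep '0 0 3 -0.0008 0 0 255;0 0 5 -0.0013 -0.0001 0 255;0 0 5 -0.0013 -0.0001 0 255'
python3 -c "
from rig import r
s=r.sense();print(s['wrist_torque'],s['contact_force'])"
```

```text
clock: 8.55
eef_pos: [515.9, -238.8, 114.5]
tcp_rot: [-3.137, -0.002, 0.899]
contact_force: [9.8, 14.6, -3.0]
opening: -0.0
grasp_force: 8.0
clock: 8.93
eef_pos: [516.7, -239.0, 114.6]
tcp_rot: [-3.139, -0.005, 0.811]
contact_force: [16.5, 20.9, -6.6]
opening: 0.002
grasp_force: 10.7
[ 3.32136879 -2.80205134  0.17325932] [16.53384005 20.92436919 -6.57068355]
```

Force climbs to 27 N, so the disc is at its stop. I unload, lift out and check.

```bash
python3 -m creep '0 0 -8 0.0021 -0.0001 0 255;0 0 -10 0.0026 -0.0002 0 255;0 0 -10 0.0026 -0.0002 -0.01 255;0 0 -10 0.0026 -0.0002 -0.025 255;0 0 -10 0.0026 -0.0002 -0.07 255;0 0 -10 0.0026 -0.0002 -0.12 255;0 0 -10 0.0026 -0.0002 -0.12 255'
python3 -c "
from h import *
to([483.5,-308.5,290],2.84)
to([482.2,-369.1,150],2.84)"
```

```text
clock: 9.8
eef_pos: [518.1, -241.8, 239.7]
tcp_rot: [3.137, 0.001, 0.988]
contact_force: [0.5, 1.3, -0.5]
opening: -0.001
grasp_force: 0.0
t 9.8 pos [ 518.1 -241.8  239.7] -> [ 483.5 -308.5  290. ] | turn [ 1.000e-01  3.000e-01 -1.061e+02] shift [-0.0748  0.0081 -0.0502]
t 9.8 pos [ 518.1 -241.8  239.7] -> [ 482.2 -369.1  150. ] | turn [ 1.000e-01  3.000e-01 -1.061e+02] shift [-0.126   0.0398  0.09  ]
```

```bash
python3 -m creep '0 0 -12 -0.02 0.002 -0.02 255;0 0 -24 -0.04 0.004 -0.03 255;0 0 -36 -0.075 0.008 -0.05 255;0 0 -48 -0.075 0.008 -0.05 255;0 0 -60 -0.075 0.008 -0.05 255;0 0 -72 -0.075 0.008 -0.05 255;0 0 -84 -0.075 0.008 -0.05 255;0 0 -84 -0.075 0.008 -0.05 255'
python3 -m creep '0 0 -11 0 0 0 255;0 0 -22 0 0 0 255;0 0 -22 0 0 0 255'
python3 -c "
from h import *
from rig import r
to([482.2,-369.1,150],2.84)
f=r.grab_frame('wrist');cv2.imwrite('pics/w6.png',f['img'][:,:,::-1]);np.savez('w6.npz',**f)"
```

```text
clock: 10.8
eef_pos: [480.9, -307.5, 284.3]
tcp_rot: [-3.139, -0.005, 2.459]
contact_force: [0.3, -0.3, 0.5]
opening: -0.003
grasp_force: 0.0
clock: 11.18
eef_pos: [480.9, -307.4, 284.4]
tcp_rot: [-3.141, -0.005, 2.837]
contact_force: [0.3, -0.7, -0.3]
opening: -0.0
grasp_force: 0.0
t 11.18 pos [ 480.9 -307.4  284.4] -> [ 482.2 -369.1  150. ] | turn [-0.  -0.3 -0.2] shift [-0.0204 -0.0583  0.1343]
```

View pics/w6.png

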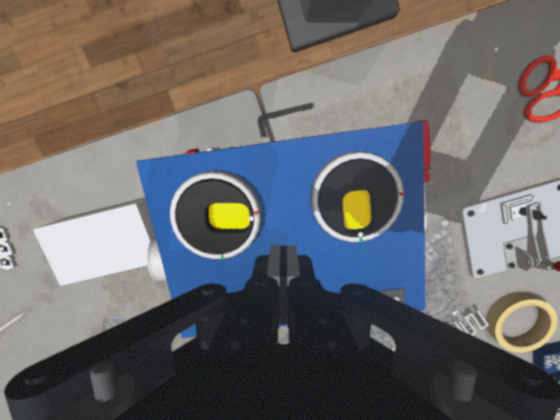

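The left slot (357,210) now points at the green dot (361,238), so the left lock is locked. The right slot is still open at (230,215). On to the right lock.

```bash
python3 -m creep '0 0 0 -0.01 -0.03 0.05 255;0 0 0 -0.0204 -0.0583 0.1 255;0 0 0 -0.0204 -0.0583 0.1343 255;0 0 0 -0.0204 -0.0583 0.1343 255;0 0 0 -0.0204 -0.0583 0.1343 255;0 0 0 -0.0204 -0.0583 0.1343 255'
python3 -c "
from h import *
to([482.2,-369.1,115],2.84)"
```

```text
clock: 11.98
eef_pos: [483.6, -369.4, 152.2]
tcp_rot: [-3.14, -0.002, 2.837]
contact_force: [-0.5, -0.4, -0.1]
opening: 0.002
grasp_force: 0.0
t 11.97 pos [ 483.6 -369.4  152.2] -> [ 482.2 -369.1  115. ] | turn [-0.1 -0.1 -0.1] shift [ 0.0013 -0.      0.0372]
```

```bash
python3 -m creep '0 0 0 0.001 0 0.012 255;0 0 0 0.001 0 0.020 255;0 0 0 0.001 0 0.027 255;0 0 0 0.001 0 0.033 255;0 0 0 0.001 0 0.037 255;0 0 0 0.001 0 0.037 255'
```

```text
clock: 12.72
eef_pos: [481.2, -368.5, 112.8]
tcp_rot: [-3.141, -0.006, 2.838]
contact_force: [0.5, -0.4, 0.0]
opening: 0.003
grasp_force: 0.0
```

```bash
python3 -m creep '0 0 10 -0.0026 -0.0002 -0.001 255;0 0 20 -0.0051 -0.0009 -0.001 255;0 0 30 -0.0075 -0.002 -0.001 255;0 0 40 -0.0096 -0.0035 -0.001 255;0 0 50 -0.0115 -0.0054 -0.001 255;0 0 60 -0.013 -0.0075 -0.001 255;0 0 70 -0.0141 -0.0099 -0.001 255;0 0 70 -0.0141 -0.0099 -0.001 255' && python3 -m creep '0 0 8 -0.0021 -0.0002 0 255;0 0 16 -0.0041 -0.0006 0 255;0 0 22 -0.0056 -0.0011 0 255;0 0 26 -0.0066 -0.0015 0 255;0 0 30 -0.0075 -0.002 0 255;0 0 30 -0.0075 -0.002 0 255'
```

```text
clock: 13.72
eef_pos: [491.5, -381.1, 113.9]
tcp_rot: [-3.136, -0.003, 1.613]
contact_force: [-0.3, 4.5, 1.0]
opening: 0.001
grasp_force: 2.2
clock: 14.48
eef_pos: [490.5, -388.7, 114.0]
tcp_rot: [-3.136, -0.0, 1.091]
contact_force: [2.3, 5.1, -0.4]
opening: 0.002
grasp_force: 2.7
```

```bash
python3 -m creep '0 0 4 -0.001 0 0 255;0 0 8 -0.0021 -0.0001 0 255;0 0 10 -0.0026 -0.0002 0 255;0 0 10 -0.0026 -0.0002 0 255' && python3 -m creep '0 0 3 -0.0008 0 0 255;0 0 6 -0.0016 -0.0001 0 255;0 0 6 -0.0016 -0.0001 0 255'
```

```text
clock: 14.98
eef_pos: [490.4, -390.3, 114.1]
tcp_rot: [-3.137, -0.001, 0.917]
contact_force: [7.5, 9.7, -2.7]
opening: 0.002
grasp_force: 5.0
clock: 15.35
eef_pos: [490.5, -390.5, 114.3]
tcp_rot: [-3.138, -0.003, 0.812]
contact_force: [12.6, 14.4, -0.4]
opening: 0.001
grasp_force: 8.3
```

```bash
python3 -m creep '0 0 3 -0.0012 0 0 255;0 0 4 -0.0018 0 0 255;0 0 4 -0.0018 0 0 255' && python3 -m creep '0 0 -10 0.003 -0.0002 0 255;0 0 -14 0.0044 -0.0002 0 255;0 0 -14 0.0044 -0.0002 -0.01 255;0 0 -14 0.0044 -0.0002 -0.025 255;0 0 -14 0.0044 -0.0002 -0.07 255;0 0 -14 0.0044 -0.0002 -0.13 255;0 0 -14 0.0044 -0.0002 -0.18 255;0 0 -14 0.0044 -0.0002 -0.18 255'
python3 -c "
from h import *
to([455,-308.5,290],0.97)"
```

```text
clock: 15.72
eef_pos: [491.0, -390.8, 114.5]
tcp_rot: [-3.138, -0.005, 0.742]
contact_force: [20.5, 20.2, -4.4]
opening: -0.001
grasp_force: 11.9
clock: 16.73
eef_pos: [492.5, -393.8, 300.8]
tcp_rot: [3.136, 0.003, 0.986]
contact_force: [-0.2, -0.5, -0.9]
opening: 0.001
grasp_force: 0.0
t 16.73 pos [ 492.5 -393.8  300.8] -> [ 455.  -308.5  290. ] | turn [0.3 0.2 0.9] shift [ 0.0505 -0.0784  0.0102]
```

```bash
python3 -m creep '0 0 0 0.247 -0.331 0 255;0 0 0 0.247 -0.331 0 255;0 0 0 0.247 -0.331 0 255;0 0 0 0.247 -0.331 0 255;0 0 0 0.247 -0.331 0 255;0 0 0 0.247 -0.331 0 255;0 0 0 0.247 -0.331 0 255;0 0 0 0.247 -0.331 0 255'
python3 - <<'E'
from h import *
from rig import r
f=r.grab_frame("top");K=f["K"];M=f["world_from_camera"];W=cloud(f);im=f["img"]
hsv=cv2.cvtColor(im,cv2.COLOR_RGB2HSV)
def hit(u,v,z):
    d=M[:3,:3]@np.array([(u-K[0,2])/K[0,0],-(v-K[1,2])/K[1,1],-1]);o=M[:3,3];return (o+d*((z-o[2])/d[2]))[:2]
for k,cx,cy in(("L",503,-233),("R",477.5,-383)):
    y=(np.hypot(W[...,0]-cx,W[...,1]-cy)<45)&(hsv[...,0]>18)&(hsv[...,0]<40)&(hsv[...,1]>90)
    yp=np.array([hit(u,v,112) for v,u in np.argwhere(y)],np.float32);print(k,y.sum(),cv2.minAreaRect(yp),"want axis dir -9.9 deg")
b=(im[...,2].astype(int)>im[...,0]+40)&(W[...,2]>90)&(W[...,2]<200)&(W[...,0]>400)&(W[...,0]<650)&(W[...,1]<-160)&(W[...,1]>-480)
P=W[b];A=np.c_[P[:,:2],np.ones(len(P))];c=np.linalg.lstsq(A,P[:,2],rcond=None)[0];print("cover slope",c,len(P))
cv2.imwrite("pics/e7.png",cv2.resize(im[170:310,250:450],None,fx=4,fy=4,interpolation=cv2.INTER_CUBIC)[:,:,::-1])
E
```

```text
clock: 17.73
eef_pos: [349.4, -1.7, 295.4]
tcp_rot: [-3.138, 0.001, 0.99]
contact_force: [-0.1, -1.1, 0.7]
opening: 0.001
grasp_force: 0.0
L 270 ((518.7130126953125, -236.1208953857422), (34.63685989379883, 47.47392272949219), 79.55968475341797) want axis dir -9.9 deg
R 262 ((492.22235107421875, -389.3037109375), (33.52961730957031, 47.67340850830078), 78.83197784423828) want axis dir -9.9 deg
cover slope [1.07868362e-03 2.03338287e-04 1.08052936e+02] 8141
```

View pics/e7.png

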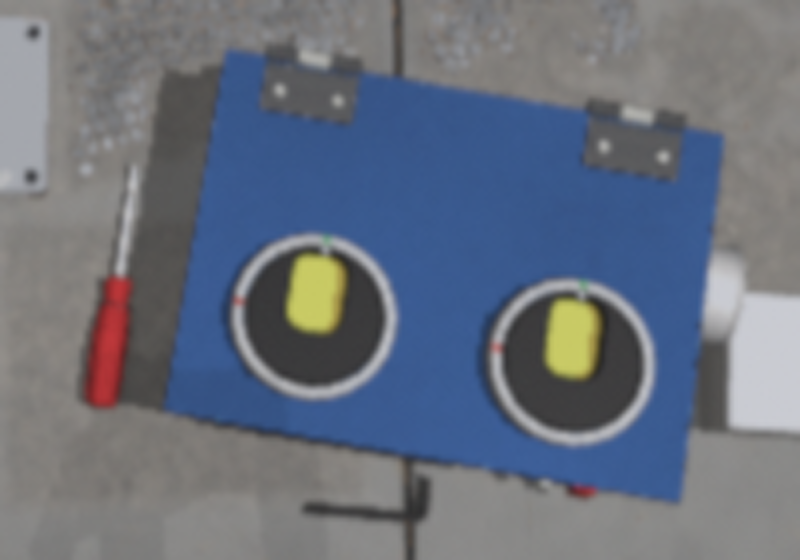

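Both slots point at the green dots (326,242) and (583,287), at -10.4° and -11.2° against a locked -9.9°. The cover is flat, and the screwdriver and hex key have not moved. I hand the job in.

```bash
python3 -c "
from rig import r
print(r.sign_off())"
```

```text
the job is handed in; nothing more can be done
None
```

The cover is pressed shut and both locks are turned clockwise to their stops, with the robot clear. The last top view showed the cover flat and the slots at the green dots, and the job is handed in; sign-off returned no verdict.

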